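# Push a hot offcut under the sprung flap of the scrap box

### The arm

A 7-joint arm with a two-finger parallel gripper is mounted at the origin on the work surface. World frame = base frame: x ahead of the robot, y to its left, z up, the work surface at z = 0. Lengths are in m, angles in degrees, forces in N, time in s.
With the tool pointing down it reaches from about 0.35 to 0.9 m from the base axis. Payload 8.1 kg.
Tool frame: the origin (TCP) lies at the very end of the fingers, on their centre line; the grasp point (between the pads) lies 19 mm behind it; z points along the fingers, y is the line along which they close (so a half turn about z gives the same grasp; the last joint's range is limited). The gripper opens to 85 mm and grips with 20 to 120 N. Pads are 22 mm wide; open, the fingers measure 114 mm over their backs; the gripper's body (76 mm by 85 mm) begins 54 mm behind the grasp point. The pads swing forward as they close: fully open they stand 13 mm farther back than shut.
Start: joints at [-72.17, 24.895, 1.432, 90.138, -0.665, 64.973, -4.303], TCP at [0.251, 0.572, 0.208] pointing down, gripper open.
Joint ranges: [-149.89, 149.89], [-25.12, 119.58], [-72.63, 75.52], [4.76, 147.25], [-75.54, 255.54], [6.69, 114.76], [-157.13, 157.13]. Speed limits (degrees/s): [127.2, 127.2, 172.46, 172.46, 180, 180, 180].

### API

Orientations are given as a 3x3 rotation matrix whose columns are the frame's x, y, z axes.
In Python, from station import manip gives the robot as it stands.
- The arm moves only by the shell command python3 -m crank 'ROWS' [OPENING] [FORCE]. ROWS is JSON, a list of rows, each a list of 6 numbers: the shift along the world's x, y, z each as a share of 0.03 m, from -1 to 1, then the turn, a rotation vector about the world's x, y, z each as a share of 0.1 rad, from -1 to 1. In form: [[x, y, z, wx, wy, wz], ...]. A call has 1 to 12 rows; each row shifts and turns the commanded pose from where the row before left it; what a row does not reach is not made up. A row lasts 1/8 s, in which the tool goes at most 62.5 mm and 10.7 degrees, less where a joint would pass 70% of its speed; a pose out of reach is approached as far as the arm can. A call with a number of a shift or a turn outside -1 to 1 is refused whole. A call with a gripper value outside its range is refused whole. OPENING is the closure, from 0 (fully open) to 1 (shut), set as the call begins (- or left out, the last holds). The fingers move at their own pace and stop on an object; FORCE is the grip in N (left out, the last holds). Time passes only in rows, so rows that do not move let the fingers close. It gives the time, the measured TCP pose, the force, the opening and the grip force at its end, in the units of the state.
- manip.observe(): the state, without advancing time (a new reading comes with each control period).
- manip.camera(name): name is "scene" or "top" or "wrist"; returns (picture, depth): 420x560x3 uint8, red, green, blue; 420x560 float32, m along the optical axis (not along the pixel's ray), 0 where there is no reading.
- manip.camera_model(name): a dict with "mtx" (3x3 intrinsics, pixels), "rvec" (rotation vector, rad) and "tvec" (3), from world to camera coordinates, as OpenCV has them; the wrist camera has in their place "hand_eye" (4x4, takes a point from camera to tool coordinates, whose origin is the TCP and whose axes are the flange's). Camera axes: x right, y down, z forward; pixel columns grow to the right and rows downward; lengths in m; the calibration is good to about 2 mm. The wrist camera is an equidistant fisheye: a pixel r from the principal point sees the ray r / f radians off the axis. A picture is of the moment at which its call begins: read the wrist's pose just before it. camera_model takes no time and is no camera call.
- manip.job_done(): hands the job in; it is judged then, once.
The state is a dict: "time": time; "qpos": joint angles; "qd": joint speeds; "joint_torque": joint torques, N m; "tool_pos": TCP position; "ee_rot": TCP orientation; "wrist_force": force on the tool from outside, world axes, zero at the start; "moment": the same for the moment, N m; "grip_width": opening from 0.0 (shut) to 1.0 (fully open); "finger_force": force on a finger pad.
Only numpy, scipy, OpenCV 4.12 (cv2) and the standard library are available. Lean on these libraries where they do the work, as an engineer would, in place of code of your own. Each camera call takes 0.05 s, during which the arm holds its last target. There are 200 camera calls.

### The job

The U-shaped steel offcut on the loading shelf of the scrap box is still hot from grinding, so do not pick it up, only push it. Lift the box's spring-closed flap with one fingertip and keep it held up while the other fingertip pushes the offcut along the shelf, under the flap and over the inner edge so that it drops into the pan. Then draw the hand out, let the flap shut, and leave the other things on the bench where they are.

Things in the scene. Friction and masses are not known exactly. Their poses are not given: they have to be found in the camera images.
- scrap_box: Fixed sheet-steel scrap box, 344 mm deep, 270 wide. Origin on the bench, straight below the middle of the sill (shelf's inner edge). x points into the box, along the push; y left, z up. Smooth flat loading shelf 90 mm above the bench from x = -170 to 0, full width, with 6 mm kerbs at its sides. Cheeks beside the flap (y = +-133, from x = 0 back) rise 30 mm above the shelf; hinge ears 50 mm.
- sill (a point): Middle of the sill, the shelf's inner edge, at shelf height (90 mm above the bench), straight above the box's origin. Beyond it, to x = 171 mm, is the open pan under the flap; its floor is 84 mm lower than the shelf. The offcut tips over the sill and drops once its web's outer face is some 20 mm past it.
- flap (a joint): Flap angle in rad: 0 shut, grows as the front edge is lifted, to 1.4. A spring and its weight shut it from any angle; lifting at the front edge takes about 3 N. It cannot swing inwards; the offcut does not push it open. Shut, a slot 28 mm high is left over the shelf: too low for the offcut, enough for one slanting fingertip. 0.1 rad raises the edge 14 mm and lets the offcut through.
- flap_lip (a point): Middle of the flap's front edge: a free-turning tube 14 mm thick, 250 mm wide along the box's y, that rolls easily up a slanting finger pushed under it. Shut, its axis (this point) lies at x = 20, z = 125 mm in the box's frame. The flap is a thin flat plate from it back to the hinge.
- flap_hinge (a point): Middle of the flap's hinge axis, which lies along the box's y, at x = 162, z = 137 mm in the box's frame.
- offcut_center (a point): Hot offcut's centre, half-way up. A slice of steel U-channel standing like a U seen from above: 65 mm wide (y), 50 deep (x), 36 high, 0.27 kg. Its x points from the open side (at the start roughly towards the robot) to the 5 mm web, whose inner face is at x = +20; flanges 51 mm apart inside run back to x = -25. A fingertip fits between them to push the web from inside.
- tube_stub_mid (a point): Bystander: round tube stub standing on the bench beside the box, 48 mm across, 70 high; half-way up.
- flap_disc_mid (a point): Bystander: grinding disc lying on the bench beside the box, 114 mm across, 14 high; its middle.
- paint_tin_mid (a point): Bystander: paint tin standing on the bench beside the box, 72 mm across, 95 high; half-way up.
Things that resemble listed ones, but are neither listed nor needed, are in the scene too. What is shaped like the part that bears offcut_center but yellow is not meant.

How it is judged (in metres and radians):
On the way, in this order (a step that is already met when the one before it is completed fails the run):
1. the fingers lift the flap and hold it up while the offcut is still outside on the shelf (value of joint flap above 0.06 rad and contact force between the fingers and flap above 0.2 N and x of offcut_center in the frame of scrap_box below -0.008 m and z of offcut_center in the frame of scrap_box above 0.1 m), for 0.1 s.
2. the offcut's middle goes over the sill while the fingers still hold the flap up (value of joint flap above 0.06 rad and contact force between the fingers and flap above 0.2 N and x of offcut_center in the frame of scrap_box above -0.002 m), for 0.05 s.
At the end, for the whole second after the job is handed in: The offcut lies at rest down in the pan (its centre at least 20 mm below shelf level), the flap is shut (under 0.04 rad), the robot is clear and the bystanders stand where they were (within 15 mm) (x of offcut_center in the frame of scrap_box between 0.01 and 0.15 m and z of offcut_center in the frame of scrap_box below 0.07 m and linear speed of offcut below 0.03 m/s and value of joint flap below 0.04 rad); the robot touches nothing.
It fails at once if the offcut is lifted more than 15 mm off the shelf (z of offcut_center in the frame of scrap_box above 0.123 m).
It fails at once if the offcut falls off the box (z of offcut_center in the frame of scrap_box below 0.085 m and x of offcut_center in the frame of scrap_box below -0.02 m).
It fails at once if a bystander is moved more than 15 mm (distance of any of tube_stub_mid, flap_disc_mid, paint_tin_mid from where it was at the start of the episode above 0.015 m).
It also fails if it takes over 42 s, if anything falls off the work surface, if the arm or the gripper's body presses on something with over 40 N, if the wrist force passes 120 N, or if a joint passes its speed limit or range.

## Working session

There is one attempt and no reset: what is moved stays moved. The work goes in short steps, Python scripts to look and compute and a shell command to move; the robot and the scene stay as the last step left them, time stands still between calls to the robot, and variables do not carry over. Pictures are saved under pics/ and viewed, at most 10 in all, crops included, and the job is handed in when it is done.

```bash
ls; mkdir -p pics
python3 - <<'E'
from station import manip
import cv2,numpy as np
s=manip.observe();print(s['time'],s['tool_pos'],np.round(s['ee_rot'],3).tolist())
for n in("scene","top"):
    p,d=manip.camera(n);cv2.imwrite(f'pics/{n}.png',p[:,:,::-1]);np.save(f'{n}_d.npy',d);np.save(f'{n}.npy',p)
    m=manip.camera_model(n);R=cv2.Rodrigues(np.array(m['rvec'],float))[0];print(n,(-R.T@np.ravel(m['tvec'])).round(3),R.round(2).tolist(),np.round(m['mtx']).tolist())
print(manip.camera_model("wrist"))
E
```

```text
pics
0.0 [0.2511183  0.57170205 0.20670901] [[-0.916, 0.402, -0.001], [0.402, 0.916, -0.002], [-0.0, -0.002, -1.0]]
scene [1.265 0.181 0.846] [[-0.19, 0.98, -0.0], [0.72, 0.14, -0.69], [-0.67, -0.13, -0.73]] [[479.0, 0.0, 282.0], [0.0, 479.0, 217.0], [0.0, 0.0, 1.0]]
top [0.449 0.032 1.124] [[-0.01, -1.0, -0.0], [-0.99, 0.01, -0.14], [0.14, 0.0, -0.99]] [[487.0, 0.0, 281.0], [0.0, 487.0, 207.0], [0.0, 0.0, 1.0]]
{'mtx': array([[325.1922621 ,   0.        , 278.36732735],
       [  0.        , 325.1922621 , 204.26684552],
       [  0.        ,   0.        ,   1.        ]]), 'hand_eye': array([[ 4.29658014e-04, -9.57618686e-01, -2.88038655e-01,
         7.30570819e-02],
       [ 9.99999899e-01,  3.73017083e-04,  2.51528188e-04,
         5.84660309e-04],
       [-1.33424754e-04, -2.88038734e-01,  9.57618750e-01,
        -1.66383504e-01],
       [ 0.00000000e+00,  0.00000000e+00,  0.00000000e+00,
         1.00000000e+00]])}
```

View pics/scene.png

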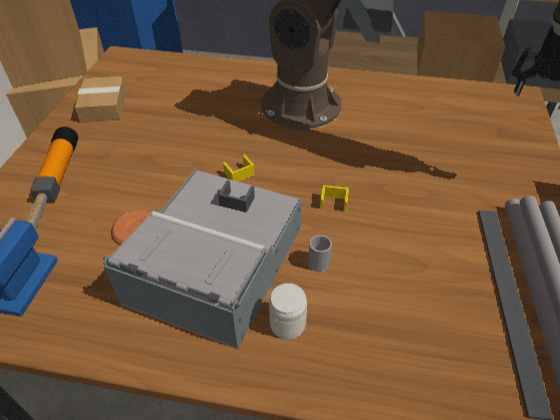

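View pics/top.png

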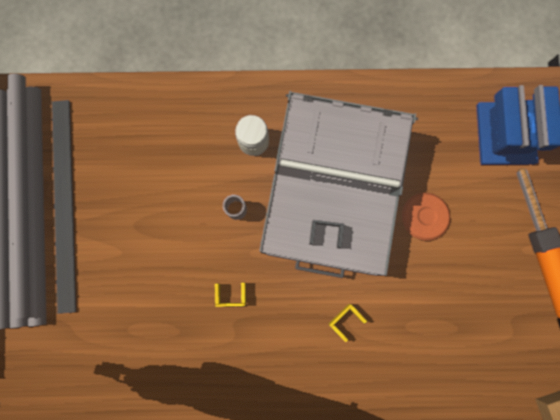

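Top view: the box has its shelf toward the robot (bottom), with the pale flap lip near (340,175). The dark grey offcut is on the shelf at (330,234), with its open side down. U-shapes that could be confused with it: dark grey at (330,234), which I choose, and the yellow ones at (231,294) and (349,322), which are excluded. Bystanders are the tin (252,133), tube (234,206) and disc (428,216).

```bash
cat > h.py <<'E'
from station import manip
import cv2,numpy as np
def cloud(n,d):
    m=manip.camera_model(n);K=np.array(m['mtx'],float);R=cv2.Rodrigues(np.array(m['rvec'],float))[0]
    v,u=np.mgrid[:d.shape[0],:d.shape[1]]
    c=np.stack([(u-K[0,2])/K[0,0]*d,(v-K[1,2])/K[1,1]*d,d],-1)-np.ravel(m['tvec'])
    return c@R   # world
def pt(n,u,v,z):
    m=manip.camera_model(n);K=np.array(m['mtx'],float);R=cv2.Rodrigues(np.array(m['rvec'],float))[0]
    C=-R.T@np.ravel(m['tvec']);r=R.T@np.linalg.inv(K)@[u,v,1];return C+r*(z-C[2])/r[2]
E
python3 - <<'E'
from h import *
d=np.load('top_d.npy');p=np.load('top.npy');P=cloud('top',d);z=P[...,2]
reg=np.zeros(d.shape,bool);reg[90:282,255:420]=1
for nm,lo,hi in(('shelf',.08,.100),('offtop',.114,.14),('flap',.12,.16)):
    m=(reg&(z>lo)&(z<hi)&(d>0))
    if nm=='offtop': m[:205]=0
    if nm=='flap': m[195:]=0
    if nm=='shelf': m[:185]=0
    q=P[m];r=cv2.minAreaRect(q[:,:2].astype(np.float32));print(nm,m.sum(),np.median(q[:,2]).round(4),np.round(cv2.boxPoints(r),4).tolist(),np.round(r[1],4),r[2])
print(np.median(z[300:330,100:200]))
for u,v in((330,185),(390,150),(300,150),(280,175),(320,228)):print(u,v,P[v,u].round(3))
c=cv2.resize(p[85:285,250:430],None,fx=3,fy=3,interpolation=cv2.INTER_CUBIC);cv2.imwrite('pics/crop.png',c[:,:,::-1])
E
```

```text
shelf 9462 0.0894 [[0.45100000500679016, -0.18299999833106995], [0.6388999819755554, -0.2206999957561493], [0.6923999786376953, 0.04600000008940697], [0.5044000148773193, 0.0835999995470047]] [0.2719 0.1917] 78.66132354736328
offtop 255 0.1249 [[0.5080999732017517, -0.0869000032544136], [0.5576000213623047, -0.09440000355243683], [0.567300021648407, -0.03009999915957451], [0.5177000164985657, -0.022700000554323196]] [0.065  0.0501] 81.42898559570312
flap 9229 0.1327 [[0.6161999702453613, -0.22010000050067902], [0.7874000072479248, -0.25589999556541443], [0.8450000286102295, 0.019600000232458115], [0.673799991607666, 0.055399999022483826]] [0.2816 0.1749] 78.19007110595703
-0.00032327585858749183
330 185 [ 0.645 -0.073  0.087]
390 150 [ 0.709 -0.195  0.134]
300 150 [ 0.713 -0.007  0.128]
280 175 [0.668 0.035 0.09 ]
320 228 [ 0.552 -0.049  0.091]
```

View pics/crop.png

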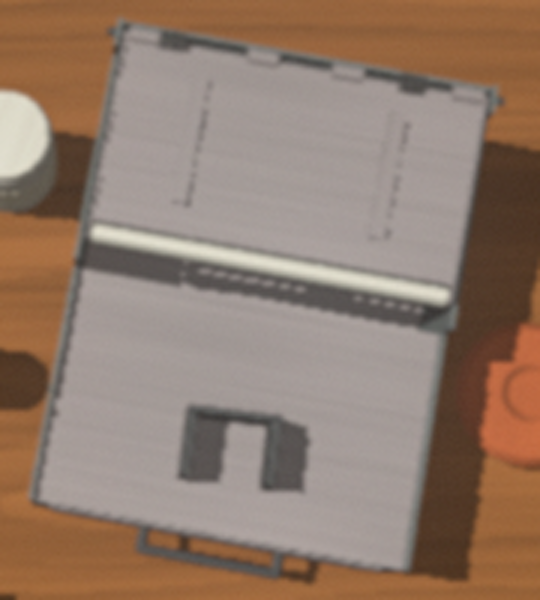

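Crop: the dark U is at crop (232,445) with its web at the top facing the flap, so it is the right one. The lip tube runs from crop (92,233) to (448,296). Next I'll check the box pose against the lip and measure where the fingertips are.

```bash
cat >> h.py <<'E'
YAW=np.radians(-11.5);BX=np.array([[np.cos(YAW),-np.sin(YAW)],[np.sin(YAW),np.cos(YAW)]]);SILL=np.array([.6443,-.0835])
def tobox(p): p=np.asarray(p,float).copy();p[...,:2]=(p[...,:2]-SILL)@BX;return p
def wcloud(d):
    m=manip.camera_model('wrist');K=np.array(m['mtx'],float);H=np.array(m['hand_eye'],float)
    v,u=np.mgrid[:d.shape[0],:d.shape[1]];x=(u-K[0,2])/K[0,0];y=(v-K[1,2])/K[1,1];r=np.hypot(x,y)+1e-9
    t=np.tan(np.minimum(r,1.5))/r*d
    return np.stack([x*t,y*t,d],-1)@H[:3,:3].T+H[:3,3]
E
python3 - <<'E'
from h import *
P=cloud('top',np.load('top_d.npy'));b=tobox(P)
for u,v in((280.7,162.7),(399.3,183.7)):print('tube',tobox(pt('top',u,v,.132)).round(4))
S=cloud('scene',np.load('scene_d.npy'));bs=tobox(S)
for n,c in(('top',b),('scene',bs)):
    sh=(abs(c[...,2]-.09)<.004)&(c[...,0]<-.01)&(c[...,0]>-.2)&(abs(c[...,1])<.16)
    print(n,'shelf',np.percentile(c[sh],[.5,99.5],axis=0).round(4).tolist())
    for xx in(-.15,-.08,-.03):
        q=c[sh&(abs(c[...,0]-xx)<.015)];print('  y',np.percentile(q[:,1],[1,99]).round(4))
    o=(c[...,2]>.115)&(c[...,2]<.14)&(c[...,0]<-.04)&(c[...,0]>-.16)&(abs(c[...,1])<.1)
    r=cv2.minAreaRect(c[o][:,:2].astype(np.float32));print('  off',np.round(r[0],4),np.round(r[1],4),r[2])
p,d=manip.camera('wrist');cv2.imwrite('pics/w.png',p[:,:,::-1])
T=wcloud(d);m=(d>0)&(T[...,2]<.03)&(T[...,2]>-.08)&(abs(T[...,0])<.03)
for sg in(1,-1):
    q=T[m&(sg*T[...,1]>0)];print('finger',sg,len(q))
    for lo in np.arange(-.06,.02,.01):
        k=q[(q[:,2]>lo)&(q[:,2]<lo+.01)]
        if len(k)>5:print('  z',lo.round(3),len(k),'x',np.percentile(k[:,0],[5,95]).round(4),'y',np.percentile(k[:,1],[5,95]).round(4))
    print('  zmax',np.percentile(q[:,2],[50,98,100]).round(4))
E
```

```text
tube [0.0168 0.1227 0.132 ]
tube [ 0.0192 -0.1267  0.132 ]
top shelf [[-0.1693, -0.1324, 0.0861], [-0.0108, 0.1316, 0.0938]]
  y [-0.1316  0.1296]
  y [-0.1313  0.1303]
  y [-0.131   0.1301]
  off [-0.1094  0.0032] [0.0501 0.065 ] 2.9289863109588623
scene shelf [[-0.1682, -0.1351, 0.0862], [-0.0137, 0.133, 0.0934]]
  y [-0.1345  0.1323]
  y [-0.134   0.1302]
  y [-0.1339  0.1323]
  off [-0.1072  0.002 ] [0.0527 0.0666] 3.7268717288970947
finger 1 2466
  z -0.06 651 x [-0.0091  0.011 ] y [0.043  0.0557]
  z -0.05 485 x [-0.0095  0.0109] y [0.043  0.0545]
  z -0.04 78 x [-0.0089  0.0084] y [0.0431 0.0437]
  zmax [-0.0603 -0.0392 -0.0368]
finger -1 2475
  z -0.06 646 x [-0.0092  0.011 ] y [-0.0544 -0.0417]
  z -0.05 496 x [-0.0095  0.011 ] y [-0.0535 -0.0417]
  z -0.04 78 x [-0.0087  0.01  ] y [-0.043  -0.0418]
  zmax [-0.0602 -0.0392 -0.0364]
```

View pics/w.png

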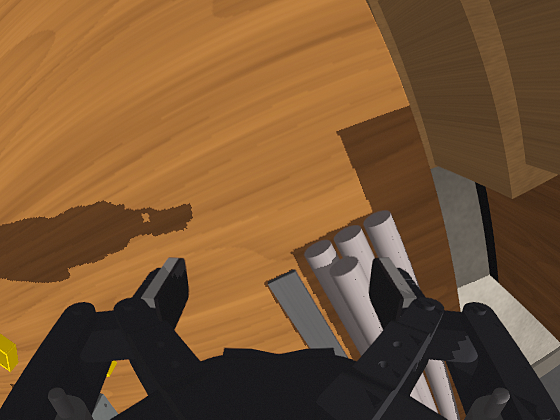

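Wrist view: the two open pads have their ends at (182,258) and (375,258). That puts the tips about 38 mm behind the TCP, which is more than stated, so I'll cross-check it with the scene camera.

Run:
```python
from h import *
s=manip.observe();t=np.array(s['tool_pos']);R=np.array(s['ee_rot'])
d=np.load('scene_d.npy');S=(cloud('scene',d)-t)@R
m=(d>0)&(abs(S[...,0])<.05)&(abs(S[...,1])<.08)&(S[...,2]<.05)&(S[...,2]>-.15)
v,u=np.nonzero(m);q=S[m];print(len(q))
o=np.argsort(-q[:,2])[:400:20]
for i in o:print(u[i],v[i],q[i].round(4))
p,d=manip.camera('wrist');T=wcloud(d)
for u,v in((182,258),(180,262),(178,275),(170,262),(165,300)):print(u,v,d[v,u],T[v,u].round(4))
```

```text
1082
518 96 [-0.0044 -0.044  -0.036 ]
515 92 [-0.0081 -0.0528 -0.0451]
519 91 [-0.0102 -0.0455 -0.0513]
522 87 [-0.0033 -0.0435 -0.0587]
522 86 [-0.0111 -0.0436 -0.0651]
523 83 [-0.0099 -0.0442 -0.0718]
518 78 [-0.008  -0.058  -0.0785]
520 78 [-0.0152 -0.0534 -0.0836]
523 72 [ 0.0099 -0.0547 -0.0858]
526 77 [-0.0116 -0.0431 -0.0877]
521 73 [-0.0035 -0.0565 -0.0891]
519 72 [-0.0043 -0.0611 -0.0905]
527 71 [ 0.0039 -0.0472 -0.0935]
515 70 [-0.0103 -0.0698 -0.0953]
532 76 [-0.0191 -0.032  -0.0975]
559 80 [-0.0056  0.0198 -0.0988]
539 74 [-0.0075 -0.0214 -0.1002]
558 80 [-0.0117  0.0182 -0.1012]
536 74 [-0.0147 -0.0264 -0.102 ]
520 68 [-0.0114 -0.0615 -0.1033]
182 258 0.13750899 [ 0.0108 -0.0418 -0.0415]
180 262 0.13624042 [ 0.0096 -0.0424 -0.0432]
178 275 0.13112664 [ 0.0066 -0.0419 -0.0494]
170 262 0.13256346 [ 0.0112 -0.0458 -0.0466]
165 300 0.113934904 [ 0.0057 -0.0421 -0.0677]
```

Both cameras agree: with the gripper open, the tips lie 37 mm behind the reported TCP, and I'll plan with that.

Plan:
- Tilt the tool 40° forward and yaw it 25° relative to the box.
- The right finger leads by about 42 mm and lifts the flap.
- The left finger pushes inside the U.

```bash
cat >> h.py <<'E'
from scipy.spatial.transform import Rotation as Ro
TIP=np.array([0,.0495,-.037])  # left = pusher; right = mirror
def rot(theta,psi): 
    return (Ro.from_euler('z',YAW+np.radians(psi))*Ro.from_euler('y',-np.radians(theta))*Ro.from_matrix(np.array([[-1,0,0],[0,1,0],[0,0,-1.]])))
def plan(bx,by,z,theta=40,psi=25):
    s=manip.observe();t=np.array(s['tool_pos']);R=Ro.from_matrix(s['ee_rot']);Rd=rot(theta,psi)
    tip=np.r_[SILL+BX@[bx,by],z];tcp=tip-Rd.apply(TIP)
    print('tcp target',tcp.round(4),'shift/.03',((tcp-t)/.03).round(2),'turn/.1',((Rd*R.inv()).as_rotvec()/.1).round(2))
def where():
    s=manip.observe();t=np.array(s['tool_pos']);R=Ro.from_matrix(s['ee_rot'])
    L,Q=[tobox(t+R.apply(TIP*[1,k,1])) for k in(1,-1)]
    print('t',round(s['time'],2),'push',L.round(4),'lead',Q.round(4),'F',np.round(s['wrist_force'],1),'tcp',t.round(4),'Rerr',np.degrees((rot(40,25)*R.inv()).as_rotvec()).round(1),'q',np.round(s['qpos']))
E
python3 -c "
from h import *
where();plan(-.118,.003,.190)"
```

```text
t 0.2 push [-0.5054  0.6123  0.244 ] lead [-0.5263  0.5156  0.2441] F [ 0.5  0.4 -0.1] tcp [0.2512 0.5719 0.207 ] Rerr [ -3.6 -40.5  35.7] q [-72.  25.   1.  90.  -1.  65.  -4.]
tcp target [ 0.5639 -0.0996  0.1617] shift/.03 [ 10.42 -22.39  -1.51] turn/.1 [-0.62 -7.07  6.23]
```

```bash
python3 -m crank '[[0.43,-0.93,0,-0.026,-0.295,0.26],[0.43,-0.93,0,-0.026,-0.295,0.26],[0.43,-0.93,0,-0.026,-0.295,0.26],[0.43,-0.93,0,-0.026,-0.295,0.26],[0.43,-0.93,0,-0.026,-0.295,0.26],[0.43,-0.93,0,-0.026,-0.295,0.26],[0.43,-0.93,0,-0.026,-0.295,0.26],[0.43,-0.93,0,-0.026,-0.295,0.26],[0.43,-0.93,0,-0.026,-0.295,0.26],[0.43,-0.93,0,-0.026,-0.295,0.26],[0.43,-0.93,0,-0.026,-0.295,0.26],[0.43,-0.93,0,-0.026,-0.295,0.26]]' 0; python3 -c "
from h import *
where();plan(-.118,.003,.190)"
```

```text
time: 1.7
tool_pos: [0.4064, 0.2365, 0.2075]
ee_rot: [[-0.934, 0.087, 0.347], [0.102, 0.994, 0.024], [-0.343, 0.058, -0.938]]
wrist_force: [0.2, 0.3, 0.6]
grip_width: 1.0
finger_force: 0.0
t 1.7 push [-0.3149  0.3118  0.2451] lead [-0.3037  0.2136  0.2394] F [0.2 0.3 0.6] tcp [0.4064 0.2365 0.2075] Rerr [ -1.8 -20.2  17.7] q [-58.   0.   9. 127.  22.  40.  21.]
tcp target [ 0.5639 -0.0996  0.1617] shift/.03 [  5.25 -11.2   -1.53] turn/.1 [-0.32 -3.53  3.1 ]
```

```bash
python3 -m crank '[[0.44,-0.93,0,-0.027,-0.295,0.26],[0.44,-0.93,0,-0.027,-0.295,0.26],[0.44,-0.93,0,-0.027,-0.295,0.26],[0.44,-0.93,0,-0.027,-0.295,0.26],[0.44,-0.93,0,-0.027,-0.295,0.26],[0.44,-0.93,0,-0.027,-0.295,0.26],[0.44,-0.93,0,-0.027,-0.295,0.26],[0.44,-0.93,0,-0.027,-0.295,0.26],[0.44,-0.93,-0.4,-0.027,-0.295,0.26],[0.44,-0.93,-0.4,-0.027,-0.295,0.26],[0.44,-0.93,-0.4,-0.027,-0.295,0.26],[0.44,-0.93,-0.3,-0.027,-0.295,0.26]]'; python3 -m crank '[[0,0,0,0,0,0],[0,0,0,0,0,0]]' >/dev/null
python3 - <<'E'
from h import *
where();plan(-.118,.003,.190);plan(-.118,.003,.100)
p,d=manip.camera('top');cv2.imwrite('pics/t2.png',p[:,:,::-1])
S,ds=manip.camera('scene');cv2.imwrite('pics/s2.png',cv2.resize(S[120:350,90:350],None,fx=2.5,fy=2.5)[:,:,::-1])
s=manip.observe();t=np.array(s['tool_pos']);R=np.array(s['ee_rot'])
# real tips from scene/top depth in tool frame
for n,dd in(('top',d),('scene',ds)):
    c=(cloud(n,dd)-t)@R
    for sg in(1,-1):
        m=(dd>0)&(abs(c[...,0])<.02)&(abs(c[...,1]*sg-.05)<.012)&(c[...,2]<0)&(c[...,2]>-.075)
        if m.sum()>5: print(n,sg,m.sum(),np.percentile(c[m],[2,98],axis=0).round(4).tolist())
E
```

```text
time: 3.2
tool_pos: [0.5244, -0.0603, 0.2051]
ee_rot: [[-0.758, -0.216, 0.616], [-0.168, 0.976, 0.136], [-0.63, -0.001, -0.776]]
wrist_force: [0.2, -0.6, 0.2]
grip_width: 1.002
finger_force: 0.0
t 3.45 push [-0.1624  0.0329  0.2342] lead [-0.1228 -0.0578  0.2342] F [ 0.4  0.  -0.1] tcp [ 0.5249 -0.0624  0.2055] Rerr [ 0.2 -0.9  1.4] q [-69. -14.  75. 140.  -7.   7. 120.]
tcp target [ 0.5639 -0.0996  0.1617] shift/.03 [ 1.3  -1.24 -1.46] turn/.1 [ 0.03 -0.15  0.24]
tcp target [ 0.5639 -0.0996  0.0717] shift/.03 [ 1.3  -1.24 -4.46] turn/.1 [ 0.03 -0.15  0.24]
top 1 87 [[-0.0126, 0.0442, -0.0742], [-0.003, 0.0575, -0.0415]]
top -1 116 [[-0.0123, -0.0548, -0.0738], [0.0089, -0.0412, -0.0384]]
scene 1 116 [[-0.0131, 0.0433, -0.0737], [0.002, 0.0556, -0.038]]
scene -1 132 [[-0.0131, -0.0567, -0.0728], [0.0047, -0.0433, -0.0368]]
```

View pics/s2.png

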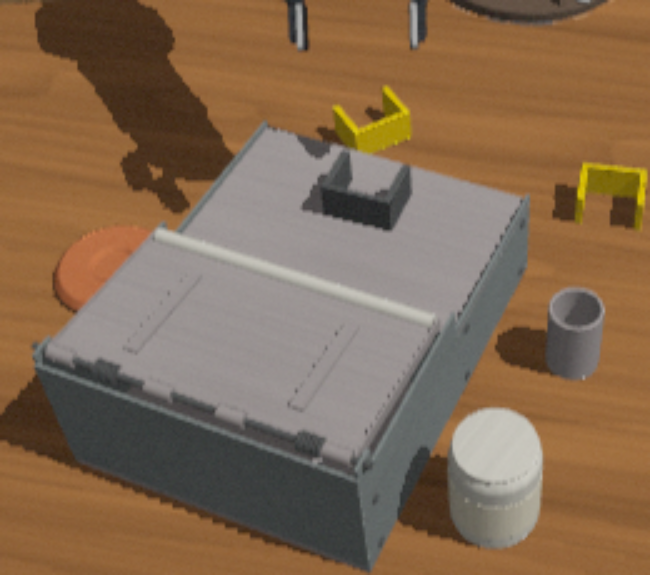

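The scene crop shows the open tips at the top (300,45) and (418,45), well above the yellow U. The arm stopped short because joints 3 and 6 are at their limits. I'll fit a simple kinematic model from the logged states to pick a reachable tilt and a better path.

```bash
cat > kin.py <<'E'
import numpy as np,json,itertools,sys
from scipy.spatial.transform import Rotation as Ro
from scipy.optimize import least_squares
def chain(q,sg): # cumulative rotations, q deg
    R=Ro.identity();out=[]
    for i,a in enumerate('zyzyzyz'): R=R*Ro.from_euler(a,sg[i]*q[i],degrees=True);out.append(R)
    return out
E
python3 - <<'E'
from station import manip
from kin import *
s=manip.observe()
L=[dict(q=[-72.17,24.895,1.432,90.138,-.665,64.973,-4.303],p=[.2511,.5717,.2067],R=[[-0.916,0.402,-0.001],[0.402,0.916,-0.002],[0,-0.002,-1.0]]),dict(q=list(map(float,s['qpos'])),p=list(map(float,s['tool_pos'])),R=np.array(s['ee_rot']).tolist())]
json.dump(L,open('log.json','w'));print(np.round(L[1]['q'],2),np.round(s['joint_torque'],1))
res=[]
for sg in itertools.product([1,-1],repeat=7):
    if sg[1]<0: continue
    F=[chain(l['q'],sg)[-1].inv()*Ro.from_matrix(l['R']) for l in L]
    res.append((np.degrees((F[0].inv()*F[1]).magnitude()),sg,F[0].as_euler('xyz',degrees=True).round(1)))
for r in sorted(res,key=lambda r:r[0])[:5]:print(r)
E
```

```text
[-68.85 -13.67  75.46 140.03  -7.31   6.75 119.75] [  0.2   6.9  -5.9 -27.   -0.2  -3.4  -0. ]
(np.float64(0.12496744299357204), (-1, 1, -1, 1, -1, 1, -1), array([ 0.1,  0. , 90. ]))
(np.float64(14.226887675728783), (-1, 1, -1, 1, 1, 1, -1), array([ 0.2,  1.2, 90.5]))
(np.float64(45.34791873380163), (1, 1, -1, -1, -1, -1, -1), array([ 41.7, -30.4, -66.1]))
(np.float64(52.31838010407201), (1, 1, -1, -1, 1, -1, -1), array([ 42.3, -29.4, -65.9]))
(np.float64(67.962143882579), (1, 1, 1, 1, 1, 1, 1), array([  0.1,   0. , -42.6]))
```

```bash
python3 -m crank '[[0,0.6,0.15,-0.12,0.55,0],[0,0.6,0.15,-0.12,0.55,0],[0,0.6,0.15,-0.12,0.55,0],[0,0.6,0.15,-0.12,0.55,0],[0,0.6,0.15,-0.12,0.55,0],[0,0.6,0.15,-0.12,0.55,0]]'
cat > addlog.py <<'E'
from station import manip
import json,numpy as np
s=manip.observe();L=json.load(open('log.json'));L.append(dict(q=list(map(float,s['qpos'])),p=list(map(float,s['tool_pos'])),R=np.array(s['ee_rot']).tolist()));json.dump(L,open('log.json','w'));print(np.round(s['qpos'],1))
E
python3 addlog.py;python3 -m crank '[[0,0.6,0.15,-0.12,0.55,0],[0,0.6,0.15,-0.12,0.55,0],[0,0.6,0.15,-0.12,0.55,0],[0,0.6,0.15,-0.12,0.55,0],[0,0.6,0.15,-0.12,0.55,0],[0,0.6,0.15,-0.12,0.55,0]]';python3 addlog.py
python3 - <<'E'
from kin import *
L=json.load(open('log.json'));sg=(-1,1,-1,1,-1,1,-1)
def pos(x,q):
    h,l1,l2,l3,a1,a2,a3,y1,y2,y3,y0,x0,a4=x;C=chain(q,sg)
    return np.array([x0,0,h])+C[0].apply([a1,y0,0])+C[2].apply([a2,y1,l1])+C[4].apply([a3,y2,l2])+C[6].apply([0,0,l3])+C[5].apply([a4,y3,0])
f=lambda x:np.r_[np.concatenate([pos(x,l['q'])-l['p'] for l in L]),np.array(x)[4:]*.005]
r=least_squares(f,[.3,.4,.4,.25]+[0]*9);print(r.x.round(3),np.abs(r.fun[:3*len(L)]).max())
E
```

```text
time: 4.3
tool_pos: [0.5248, 0.0463, 0.2321]
ee_rot: [[-0.921, -0.211, 0.328], [-0.199, 0.978, 0.068], [-0.335, -0.002, -0.942]]
wrist_force: [-0.2, 0.3, 0.0]
grip_width: 0.997
finger_force: 0.0
[-55.5   1.3  47.5 121.7  -3.6  37.9  96.5]
time: 5.05
tool_pos: [0.5247, 0.1548, 0.2588]
ee_rot: [[-0.977, -0.212, 0.004], [-0.212, 0.977, -0.002], [-0.004, -0.003, -1.0]]
wrist_force: [0.7, 0.0, 0.2]
grip_width: 1.003
finger_force: 0.0
[-55.7  17.7  44.5  99.5 -13.1  68.   94.6]
[ 0.281  0.56   0.431  0.393 -0.005  0.005  0.005 -0.015 -0.002 -0.002
 -0.028  0.007  0.004] 1.5126526818010078e-05
```

```bash
cat >> kin.py <<'E'
SG=(-1,1,-1,1,-1,1,-1);X=[0.281,0.56,0.431,0.393,-0.005,0.005,0.005,-0.015,-0.002,-0.002,-0.028,0.007,0.004]
def fk(q):
    h,l1,l2,l3,a1,a2,a3,y1,y2,y3,y0,x0,a4=X;C=chain(q,SG)
    return np.array([x0,0,h])+C[0].apply([a1,y0,0])+C[2].apply([a2,y1,l1])+C[4].apply([a3,y2,l2])+C[6].apply([0,0,l3])+C[5].apply([a4,y3,0]),C[6]*Ro.from_euler('z',90,degrees=True)
LO=np.array([-149,-25,-72,5,-75,7.5,-156]);HI=np.array([149,119,75,147,255,114,156])
def ik(p,R,q0):
    f=lambda q:np.r_[(fk(q)[0]-p)*20,(R*fk(q)[1].inv()).as_rotvec()*5,1e-5*(q-q0)]
    r=least_squares(f,np.clip(q0,LO+1,HI-1),bounds=(LO,HI));return r.x,np.abs(f(r.x)[:6]).max()
E
cat > t.py <<'E'
from h import *
from kin import *
q0=np.array(manip.observe()['qpos'])
for th in(40,30,22):
  for psi in(25,):
    for flip in(0,1):
      Rd=rot(th,psi);tipv=TIP.copy()
      if flip: Rd=Rd*Ro.from_euler('z',180,degrees=True);tipv[1]*=-1
      for bx in(-.118,-.05,.02):
        tip=np.r_[SILL+BX@[bx,.003],.1];p=tip-Rd.apply(tipv);o=[]
        for e1 in(0,-50,50):
          for g in([-e1*.0+10+e1,0,-e1,120,0,20,90],[10+e1,30,-e1,120,180,20,-90],[10+e1,0,-e1,120,0,20,-90],[10+e1,30,-e1,120,180,20,90],[10+e1,30,-e1,120,90,20,0]):
            q,er=ik(p,Rd,np.array(g,float));
            if er<.02:o.append(tuple(int(v) for v in q.round(0)))
        print(th,psi,flip,bx,len(o),sorted(set(o))[:6])
E
python3 t.py
```

```text
40 25 0 -0.118 9 [(-5, 29, 35, 142, 241, 43, -122), (35, 26, -17, 140, 220, 23, -96), (52, 30, -39, 139, 194, 17, -68), (66, 38, -60, 139, 148, 19, -21), (69, 41, -65, 139, 137, 22, -8), (69, 42, -67, 139, 135, 22, -6)]
40 25 0 -0.05 10 [(-7, 32, 35, 133, 246, 42, -131), (42, 31, -28, 131, 213, 14, -89), (48, 33, -37, 131, 194, 12, -69), (59, 39, -55, 130, 142, 15, -14), (62, 41, -59, 130, 132, 17, -4), (63, 42, -60, 130, 129, 18, -1)]
40 25 0 0.02 10 [(-9, 37, 38, 124, 252, 42, -142), (43, 35, -32, 121, 207, 8, -83), (52, 40, -48, 121, 132, 10, -6), (54, 41, -51, 121, 125, 11, 3), (55, 42, -52, 121, 122, 12, 6), (57, 44, -56, 121, 114, 15, 15)]
40 25 1 -0.118 5 [(-20, 38, 58, 142, 247, 58, 51), (-7, 29, 37, 142, 242, 45, 57), (-5, 29, 35, 142, 241, 43, 58), (35, 26, -17, 140, 220, 23, 84), (52, 30, -39, 139, 194, 17, 112)]
40 25 1 -0.05 5 [(-21, 41, 58, 134, 249, 57, 42), (-11, 34, 42, 133, 247, 45, 47), (-7, 32, 35, 133, 246, 42, 49), (42, 31, -28, 131, 213, 14, 91), (48, 33, -37, 131, 194, 12, 111)]
40 25 1 0.02 10 [(-21, 46, 58, 124, 251, 57, 33), (-16, 40, 48, 124, 252, 49, 36),
[... 1876 characters left out ...]
50, 43, -57, 107, 53, 34, 70), (52, 46, -62, 107, 58, 38, 67)]
22 25 1 -0.118 11 [(-22, 28, 47, 129, -74, 33, 7), (-1, 22, 18, 128, -58, 20, -9), (12, 22, 1, 127, -41, 16, -25), (16, 22, -4, 126, -34, 15, -32), (23, 22, -13, 126, -19, 13, -46), (32, 23, -25, 126, 3, 13, -68)]
22 25 1 -0.05 11 [(-20, 32, 45, 120, -70, 36, -1), (-3, 27, 21, 119, -53, 25, -15), (9, 26, 4, 118, -36, 20, -31), (17, 26, -5, 117, -24, 18, -43), (18, 26, -7, 117, -21, 18, -45), (28, 27, -21, 117, 1, 17, -66)]
22 25 1 0.02 11 [(-17, 37, 44, 110, -66, 39, -8), (-4, 32, 23, 109, -50, 29, -21), (8, 31, 6, 108, -32, 24, -36), (12, 31, 1, 108, -26, 23, -41), (15, 31, -3, 108, -20, 23, -47), (25, 32, -18, 107, 0, 22, -65)]
```

```bash
cat >> kin.py <<'E'
def step(q,dp,dw,n=4):
    for _ in range(n):
        p,R=fk(q);J=np.zeros((6,7))
        for i in range(7):
            e=q.copy();e[i]+=.05;p2,R2=fk(e);J[:3,i]=(p2-p)/.05;J[3:,i]=(R2*R.inv()).as_rotvec()/.05
        J[:3]*=3
        v=np.r_[3*np.array(dp),dw]/n
        act=np.ones(7,bool)
        for _ in range(3):
            d=np.zeros(7);d[act]=np.linalg.pinv(J[:,act],rcond=1e-4)@v
            bad=act&(((q+d)>HI)&(d>0)|((q+d)<LO)&(d<0))
            if not bad.any():break
            act&=~bad
        q=np.clip(q+d,LO,HI)
    return q
def sim(q,segs):
    q=np.array(q,float)
    for k,r in segs:
        for _ in range(k): q=step(q,np.array(r[:3])*.03,np.array(r[3:])*.1)
        p,R=fk(q);print(k,r,'q',q.round(0).astype(int).tolist(),'p',p.round(3))
    return q
E
python3 - <<'E'
from kin import *
L=json.load(open('log.json'))
q=sim(L[0]['q'],[(12,[.43,-.93,0,-.026,-.295,.26]),(8,[.44,-.93,0,-.027,-.295,.26]),(4,[.44,-.93,-.37,-.027,-.295,.26])])
print('obs: -58 0 9 127 22 40 21 ;  -69 -14 75 140 -7 7 120')
q=sim(L[1]['q'],[(6,[0,.6,.15,-.12,.55,0]),(6,[0,.6,.15,-.12,.55,0])])
print([np.round(l['q']).tolist() for l in L[2:]])
E
```

```text
12 [0.43, -0.93, 0, -0.026, -0.295, 0.26] q [-59, 0, 10, 127, 22, 40, 19] p [0.403 0.237 0.206]
8 [0.44, -0.93, 0, -0.027, -0.295, 0.26] q [-56, -8, 47, 139, 20, 13, 72] p [0.507 0.012 0.207]
4 [0.44, -0.93, -0.37, -0.027, -0.295, 0.26] q [-71, -19, 74, 143, 76, 8, 39] p [ 0.526 -0.087  0.205]
obs: -58 0 9 127 22 40 21 ;  -69 -14 75 140 -7 7 120
6 [0, 0.6, 0.15, -0.12, 0.55, 0] q [-57, 1, 49, 122, -3, 38, 96] p [0.523 0.045 0.231]
6 [0, 0.6, 0.15, -0.12, 0.55, 0] q [-57, 18, 46, 100, -13, 68, 95] p [0.522 0.154 0.258]
[[-55.0, 1.0, 47.0, 122.0, -4.0, 38.0, 96.0], [-56.0, 18.0, 45.0, 99.0, -13.0, 68.0, 95.0]]
```

The min-norm IK model predicts the arm well, so I'll use it to choose a path with better joints.

```bash
cat > t2.py <<'E'
from h import *
from kin import *
import io,contextlib
q0=np.array(manip.observe()['qpos'])
def go(q,p,R,n):
    P,Rc=fk(q)
    for k in range(n):
        a,b=fk(q);q=step(q,(np.array(p)-a)/(n-k),(R*b.inv()).as_rotvec()/(n-k),2)
    a,b=fk(q);return q,np.linalg.norm(p-a),np.degrees((R*b.inv()).magnitude())
for th in(22,25,28):
  R0=rot(0,25);Rd=rot(th,25)
  def tgt(bx,by,z,R):return np.r_[SILL+BX@[bx,by],z]-R.apply(TIP)
  for name,wps in dict(direct=[],right=[(.55,-.35,.3)],ext=[(.75,.2,.3),(.7,-.35,.3)],ext2=[(.75,.1,.3),(.75,-.4,.3),(.55,-.45,.3)],ext3=[(.8,.1,.35),(.6,-.5,.35),(.3,-.6,.35)]).items():
    q=q0.copy()
    for w in wps:q,_,_=go(q,np.array(w),Ro.from_euler('z',np.arctan2(w[1],w[0])-np.radians(0))*rot(0,11.5),25)
    o=[q.round().astype(int).tolist()]
    q,a,b=go(q,tgt(-.118,.003,.2,R0),R0,25);o.append(q.round().astype(int).tolist())
    q,a,b=go(q,tgt(-.118,.003,.2,Rd),Rd,10)
    for z,bx,ps in((.1,-.118,25),(.1,-.022,25),(.1,.01,6)):
        R=rot(th,ps);q,a,b=go(q,tgt(bx,.003,z,R),R,12);o.append((q.round().astype(int).tolist(),round(a*1000),round(b,1)))
    print(th,name,*o,sep='\n   ')
E
python3 t2.py
```

```text
22
   direct
   [-56, 18, 45, 99, -13, 68, 95]
   [-26, 24, 44, 106, -20, 57, 130]
   ([11, 22, 2, 127, -42, 16, 156], 0, np.float64(0.0))
   ([7, 28, 8, 114, -38, 22, 150], 0, np.float64(0.0))
   ([-8, 29, 22, 115, -39, 20, 129], 0, np.float64(0.0))
22
   right
   [-5, 32, 56, 81, -26, 81, 109]
   [-25, 24, 43, 106, -20, 57, 130]
   ([12, 22, 2, 127, -42, 16, 156], 0, np.float64(0.0))
   ([7, 28, 8, 114, -38, 22, 150], 0, np.float64(0.0))
   ([-8, 29, 22, 115, -39, 19, 129], 0, np.float64(0.0))
22
   ext
   [3, 44, 48, 56, -31, 91, 105]
   [-24, 24, 41, 106, -18, 57, 129]
   ([12, 22, 2, 127, -41, 16, 155], 0, np.float64(0.0))
   ([7, 28, 8, 114, -38, 22, 150], 0, np.float64(0.0))
   ([-7, 29, 22, 115, -38, 19, 129], 0, np.float64(0.0))
22
   ext2
   [9, 37, 53, 70, -29, 85, 108]
   [-23, 23, 39, 106, -18, 57, 128]
   ([12, 22, 2, 127, -42, 16, 155], 0, np.float64(0.0))
   ([7, 28, 8, 114, -38, 22, 150], 0, np.float64(0.0))
   ([-8, 29, 22, 115, -39, 19, 129], 0, np.float64(0.0))
22
   ext3
   [28, 34, 59, 72, -29, 90, 110]
   [-22, 23, 38, 106, -17, 57, 127]
   ([12, 22, 2, 127, -4
[... 1959 characters left out ...]
[-24, 24, 41, 106, -18, 57, 129]
   ([33, 23, -21, 128, -39, 8, 156], 4, np.float64(1.1))
   ([24, 28, -12, 118, -36, 12, 152], 0, np.float64(0.0))
   ([3, 27, 7, 119, -42, 8, 134], 0, np.float64(0.0))
28
   ext2
   [9, 37, 53, 70, -29, 85, 108]
   [-23, 23, 39, 106, -18, 57, 128]
   ([33, 23, -21, 128, -39, 8, 156], 4, np.float64(1.1))
   ([24, 28, -12, 118, -36, 12, 152], 0, np.float64(0.0))
   ([3, 27, 7, 119, -41, 8, 133], 0, np.float64(0.0))
28
   ext3
   [28, 34, 59, 72, -29, 90, 110]
   [-22, 23, 38, 106, -17, 57, 127]
   ([33, 23, -21, 128, -39, 8, 156], 4, np.float64(1.1))
   ([24, 28, -12, 118, -36, 12, 152], 0, np.float64(0.0))
   ([3, 27, 7, 119, -42, 8, 134], 0, np.float64(0.0))
```

```bash
python3 -c "
from h import *
where();plan(-.118,.003,.2,0,18)"
```

```text
t 5.05 push [-0.1848  0.2551  0.2956] lead [-0.1449  0.1645  0.2959] F [0.7 0.  0.2] tcp [0.5247 0.1548 0.2588] Rerr [  9.  -38.7   1.3] q [-56.  18.  45.  99. -13.  68.  95.]
tcp target [ 0.5349 -0.1062  0.163 ] shift/.03 [ 0.34 -8.7  -3.19] turn/.1 [ 0.02  0.04 -1.  ]
```

```bash
python3 -m crank '[[0.03,-0.72,-0.27,0,0,-0.08],[0.03,-0.72,-0.27,0,0,-0.08],[0.03,-0.72,-0.27,0,0,-0.08],[0.03,-0.72,-0.27,0,0,-0.08],[0.03,-0.72,-0.27,0,0,-0.08],[0.03,-0.72,-0.27,0,0,-0.08],[0.03,-0.72,-0.27,0,0,-0.08],[0.03,-0.72,-0.27,0,0,-0.08],[0.03,-0.72,-0.27,0,0,-0.08],[0.03,-0.72,-0.27,0,0,-0.08],[0.03,-0.72,-0.27,0,0,-0.08],[0.03,-0.72,-0.27,0,0,-0.08]]' >/dev/null;  python3 -c "
from h import *
where();plan(-.118,.003,.17,24,18)"
```

```text
t 6.55 push [-0.1184  0.0012  0.1986] lead [-0.0877 -0.0929  0.1988] F [-0.2  0.   0.2] tcp [ 0.5344 -0.108   0.1617] Rerr [  7.  -39.    6.7] q [-27.  24.  45. 108. -20.  56. 124.]
tcp target [ 0.5498 -0.1045  0.1362] shift/.03 [ 0.51  0.12 -0.85] turn/.1 [ 0.49 -4.09 -0.  ]
```

```bash
python3 -m crank '[[0.05,0.01,-0.08,0.05,-0.41,0],[0.05,0.01,-0.08,0.05,-0.41,0],[0.05,0.01,-0.08,0.05,-0.41,0],[0.05,0.01,-0.08,0.05,-0.41,0],[0.05,0.01,-0.08,0.05,-0.41,0],[0.05,0.01,-0.08,0.05,-0.41,0],[0.05,0.01,-0.08,0.05,-0.41,0],[0.05,0.01,-0.08,0.05,-0.41,0],[0.05,0.01,-0.08,0.05,-0.41,0],[0.05,0.01,-0.08,0.05,-0.41,0],[0,0,0,0,0,0]]' >/dev/null;  python3 -c "
from h import *
where();plan(-.118,.003,.099,24,18)"
```

```text
t 7.92 push [-0.1192  0.003   0.1714] lead [-0.0887 -0.0912  0.1714] F [ 0.4 -0.2  0.2] tcp [ 0.5486 -0.1043  0.1376] Rerr [  2.8 -15.8   7. ] q [-17.  14.  32. 128. -42.  23. 146.]
tcp target [ 0.5498 -0.1045  0.0652] shift/.03 [ 0.04 -0.01 -2.41] turn/.1 [-0. -0.  0.]
```

```bash
python3 -m crank '[[0.01,0,-0.4,0,0,0],[0.01,0,-0.4,0,0,0],[0.01,0,-0.4,0,0,0],[0.01,0,-0.4,0,0,0],[0,0,-0.4,0,0,0],[0,0,-0.35,0,0,0],[0,0,0,0,0,0]]' >/dev/null;  python3 - <<'E'
from h import *
where();plan(-.0232,.003,.099,24,18);plan(-.012,.003,.099,24,18)
p,d=manip.camera('scene');cv2.imwrite('pics/s3.png',cv2.resize(p[120:350,90:350],None,fx=2.5,fy=2.5)[:,:,::-1])
b=tobox(cloud('scene',d))
m=(d>0)&(b[...,2]<.125)&(b[...,2]>.096)&(b[...,0]>-.14)&(b[...,0]<-.03)
for nm,lo,hi in(('L',-.024,.03),('R',-.13,-.06)):
    k=m&(b[...,1]>lo)&(b[...,1]<hi);q=b[k];print(nm,k.sum(),np.percentile(q,[2,98],axis=0).round(4).tolist() if k.any() else '')
E
```

```text
t 8.8 push [-0.1168  0.0042  0.101 ] lead [-0.086  -0.0899  0.101 ] F [ 0.5  0.1 -0.2] tcp [ 0.5513 -0.1036  0.0672] Rerr [  2.8 -15.8   6.9] q [  6.  21.   4. 130. -52.  11. 156.]
tcp target [ 0.6427 -0.1234  0.0652] shift/.03 [ 3.05 -0.66 -0.07] turn/.1 [-0.   -0.   -0.02]
tcp target [ 0.6537 -0.1256  0.0652] shift/.03 [ 3.41 -0.74 -0.07] turn/.1 [-0.   -0.   -0.02]
L 312 [[-0.1275, -0.0232, 0.0972], [-0.0809, 0.029, 0.1248]]
R 70 [[-0.1009, -0.0965, 0.101], [-0.0771, -0.0815, 0.1242]]
```

View pics/s3.png

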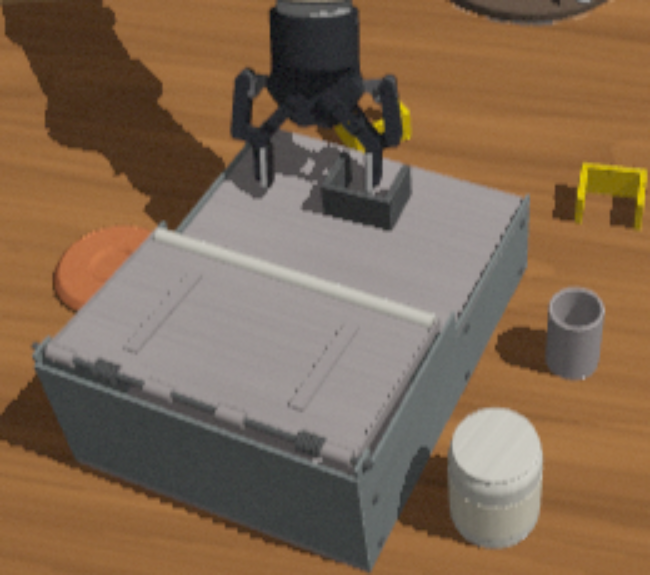

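Scene crop: the left finger is inside the U at (372,185), the right finger is on the clear shelf at (263,180), and the flap is shut. Now I'll push forward.

```bash
python3 -m crank '[[0.1,-0.02,-0.02,0,0,0],[0.2,-0.04,-0.02,0,0,0],[0.2,-0.04,-0.02,0,0,0],[0.2,-0.04,0,0,0,0],[0.2,-0.045,0,0,0,0],[0.2,-0.045,0,0,0,0],[0.2,-0.045,0,0,0,0],[0.2,-0.045,0,0,0,0],[0.2,-0.045,0,0,0,0],[0.2,-0.045,0,0,0,0],[0.2,-0.045,0,0,0,0],[0.2,-0.045,0,0,0,0]]' >/dev/null;  cat > st.py <<'E'
from h import *
where()
for n in('top','scene'):
    p,d=manip.camera(n);b=tobox(cloud(n,d));g=p.astype(int)
    dark=(g.max(2)<95)
    o=(d>0)&(abs(b[...,2]-.126)<.004)&(b[...,0]<.02)&(b[...,0]>-.16)&(b[...,1]<.042)&(b[...,1]>-.036)
    if o.sum()>20:
        r=cv2.minAreaRect(b[o][:,:2].astype(np.float32));print(n,'off',o.sum(),np.round(r[0],4),np.round(r[1],4),round(r[2],1),'xmax',np.percentile(b[o][:,0],98).round(4))
    f=(d>0)&(b[...,0]>.0)&(b[...,0]<.05)&(abs(b[...,1]-.08)<.03)&(g.min(2)>150)&(b[...,2]>.11)
    if f.sum()>5: print(n,'lip top z',np.percentile(b[f][:,2],[50,97]).round(4),'x',np.median(b[f][:,0]).round(4))
cv2.imwrite('pics/cur.png',cv2.resize(p[120:350,90:350],None,fx=2.5,fy=2.5)[:,:,::-1])
E
python3 st.py; python3 -c "
from h import *
plan(-.012,.003,.099,24,18)"
```

```text
t 10.35 push [-0.0454  0.0042  0.0998] lead [-0.0146 -0.0899  0.0998] F [-1.2 -0.4  0.4] tcp [ 0.6213 -0.1178  0.066 ] Rerr [  2.8 -15.7   6.8] q [  2.  26.  11. 121. -48.  16. 152.]
top off 248 [-0.0304  0.002 ] [0.101  0.0768] 0.9 xmax 0.019
top lip top z [0.1289 0.1331] x 0.0337
scene off 231 [-0.0284  0.0013] [0.0969 0.071 ] 4.2 xmax 0.0182
scene lip top z [0.1289 0.132 ] x 0.0324
tcp target [ 0.6537 -0.1256  0.0652] shift/.03 [ 1.06 -0.26 -0.03] turn/.1 [ 0.01  0.02 -0.03]
```

```bash
python3 -m crank '[[0.13,-0.03,0,0,0,0],[0.13,-0.03,0,0,0,0],[0.13,-0.03,0,0,0,0],[0.13,-0.03,0,0,0,0],[0.13,-0.03,0,0,0,0]]' |grep force; python3 -m crank '[[0.13,-0.03,0,0,0,0],[0.13,-0.03,0,0,0,0],[0.13,-0.03,0,0,0,0]]' |grep force; sed -i 's/(b\[...,0\]<.02)/(b[...,0]<.008)/' st.py; python3 st.py
```

```text
wrist_force: [-0.3, 1.3, 0.3]
finger_force: 0.7
wrist_force: [-12.7, 1.6, -2.1]
finger_force: 6.5
t 11.45 push [-0.0162  0.0036  0.0983] lead [ 0.0147 -0.0905  0.0981] F [-12.7   1.6  -2.1] tcp [ 0.6497 -0.1241  0.0643] Rerr [  2.7 -16.    6.8] q [  1.  28.  13. 117. -47.  18. 150.]
top off 168 [-0.0267  0.0025] [0.0498 0.064 ] 1.7 xmax -0.0022
top lip top z [0.1291 0.1333] x 0.0334
scene off 226 [-0.0236  0.001 ] [0.0517 0.0649] 1.9 xmax 0.0009
scene lip top z [0.129  0.1324] x 0.032
```

View pics/cur.png

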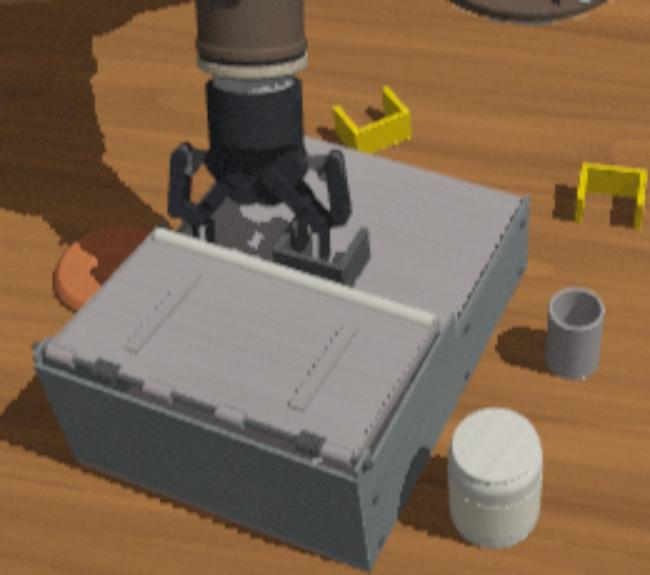

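The U is at (325,255) with its web near the sill. The lead fingertip is under the lip and the flap is still shut, with 12.7 N building up. I'll keep going in small steps.

```bash
python3 -m crank '[[0.1,-0.02,0.03,0,0,0],[0.1,-0.02,0.03,0,0,0],[0,0,0,0,0,0]]' |grep wrist; python3 st.py;  python3 -m crank '[[0.1,-0.02,0,0,0,0],[0,0,0,0,0,0]]' |grep wrist; python3 st.py
```

```text
wrist_force: [-13.3, 2.1, -4.1]
t 11.93 push [-0.0125  0.0035  0.0984] lead [ 0.0184 -0.0906  0.098 ] F [-13.3   2.1  -4.1] tcp [ 0.6532 -0.1249  0.0643] Rerr [  2.7 -16.2   6.8] q [  0.  28.  14. 116. -46.  19. 150.]
top off 164 [-0.0229  0.0019] [0.0496 0.0651] 1.7 xmax 0.0019
top lip top z [0.1385 0.1428] x 0.0335
scene off 209 [-0.0207  0.0003] [0.0519 0.066 ] 1.8 xmax 0.0043
scene lip top z [0.1381 0.1429] x 0.0329
wrist_force: [-21.3, 3.4, -3.1]
t 12.28 push [-0.012   0.0036  0.0971] lead [ 0.0189 -0.0905  0.0964] F [-21.3   3.4  -3.1] tcp [ 0.6536 -0.1249  0.0628] Rerr [  2.6 -16.5   6.8] q [  0.  29.  14. 116. -46.  19. 149.]
top off 166 [-0.0227  0.002 ] [0.0505 0.0648] 1.2 xmax 0.0024
top lip top z [0.1371 0.142 ] x 0.0331
scene off 215 [-0.0191  0.0009] [0.0518 0.0654] 2.0 xmax 0.0051
scene lip top z [0.1372 0.1408] x 0.0328
```

The flap is up about 10 mm, but going forward has stalled at 21 N, so the slope is too steep to roll further. Raising the hand lifts the lip directly.

```bash
python3 -m crank '[[-0.03,0,0.12,0,0,0],[0,0,0.12,0,0,0],[0,0,0.1,0,0,0],[0,0,0,0,0,0]]' |grep wrist; python3 st.py
```

```text
wrist_force: [-18.7, 3.0, -1.5]
t 12.88 push [-0.0118  0.0035  0.1081] lead [ 0.0191 -0.0905  0.1076] F [-18.7   3.   -1.5] tcp [ 0.6538 -0.125   0.0739] Rerr [  2.6 -16.3   6.7] q [ -1.  28.  15. 116. -45.  20. 148.]
top off 164 [-0.0223  0.0021] [0.0501 0.0646] 1.8 xmax 0.0026
top lip top z [0.1474 0.1535] x 0.0335
scene off 138 [-0.0236  0.    ] [0.0442 0.0658] 2.3 xmax -0.0044
scene lip top z [0.1469 0.1529] x 0.0333
```

View pics/cur.png

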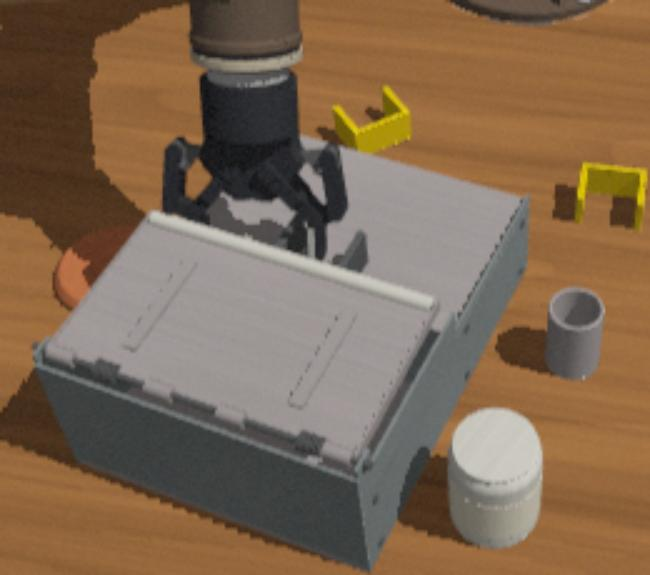

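Crop: the flap's lip is raised about 20 mm (0.145 rad) all along, and the U's web has not yet reached it. Next I'll yaw the hand about the lead fingertip, so the pusher advances while the flap is held still.

Run:
```python
from h import *
s=manip.observe();t=np.array(s['tool_pos']);R=Ro.from_matrix(s['ee_rot']);c=t+R.apply(TIP*[1,-1,1])
for a in(-.1,-.2,-.25,-.3):
    Z=Ro.from_rotvec([0,0,a]);tn=c+Z.apply(t-c);print(a,((tn-t)/.03).round(3),tobox(tn+(Z*R).apply(TIP)).round(4))
```

```text
-0.1 [ 0.168 -0.038  0.   ] [-0.0022  0.0061  0.1081]
-0.2 [ 0.332 -0.093  0.   ] [0.0075 0.0078 0.1081]
-0.25 [ 0.412 -0.126  0.   ] [0.0124 0.0082 0.1081]
-0.3 [ 0.49  -0.163  0.   ] [0.0174 0.0084 0.1081]
```

```bash
python3 -m crank '[[0.05,-0.012,0,0,0,-0.3],[0.05,-0.012,0,0,0,-0.3],[0.05,-0.015,0,0,0,-0.3],[0.05,-0.015,0,0,0,-0.3],[0.05,-0.018,0,0,0,-0.3]]' |grep wrist; python3 st.py
```

```text
wrist_force: [-18.2, 2.5, -2.8]
t 13.6 push [0.003  0.0065 0.1079] lead [ 0.0192 -0.0911  0.1076] F [-18.2   2.5  -2.8] tcp [ 0.6614 -0.1276  0.0738] Rerr [  1.5 -16.6  15.4] q [ -8.  28.  22. 116. -45.  19. 138.]
top off 52 [0.0008 0.0115] [0.0352 0.0723] 35.2 xmax 0.0075
top lip top z [0.1482 0.1538] x 0.0336
scene off 85 [-0.0148  0.0013] [0.0279 0.0649] 3.0 xmax -0.0019
scene lip top z [0.1474 0.1533] x 0.0343
```

```bash
python3 -m crank '[[0.05,-0.02,0,0,0,-0.3],[0.05,-0.02,0,0,0,-0.3],[0.05,-0.02,0,0,0,-0.3],[0.05,-0.02,0,0,0,-0.3],[0.05,-0.02,0,0,0,-0.3],[0,0,0,0,0,0]]' |grep wrist; python3 st.py
```

```text
wrist_force: [-19.6, 2.8, -1.7]
t 14.45 push [0.018  0.0075 0.1077] lead [ 0.0194 -0.0915  0.1076] F [-19.6   2.8  -1.7] tcp [ 0.6687 -0.1311  0.0737] Rerr [  0.4 -16.7  24. ] q [-16.  30.  30. 116. -45.  19. 127.]
top lip top z [0.1492 0.1551] x 0.0336
scene lip top z [0.1487 0.1547] x 0.0334
```

View pics/cur.png

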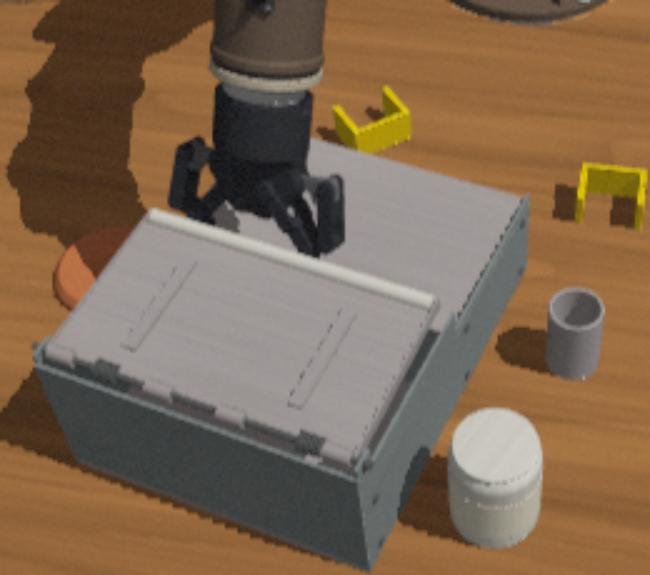

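The crop shows the flap still held up and no offcut left on the visible shelf. I'll check numerically with the wrist depth.

```bash
cat > wst.py <<'E'
from h import *
s=manip.observe();p,d=manip.camera('wrist')
T=wcloud(d);b=tobox(T@np.array(s['ee_rot']).T+s['tool_pos']);ok=(d>0)&~((abs(T[...,0])<.02)&(abs(abs(T[...,1])-.05)<.02))
m=ok&(b[...,0]>-.07)&(b[...,0]<.17)&(abs(b[...,1])<.13)
for lo in np.arange(0,.14,.01):
    k=m&(b[...,2]>lo)&(b[...,2]<=lo+.01)
    if k.sum()>8:print('z',lo.round(2),k.sum(),'x',np.percentile(b[k][:,0],[2,50,98]).round(3),'y',np.percentile(b[k][:,1],[2,50,98]).round(3),'rgb',np.median(p[k],axis=0))
cv2.imwrite('pics/wcur.png',p[:,:,::-1])
E
python3 wst.py
```

```text
z 0.0 14709 x [0.082 0.119 0.167] y [-0.125 -0.018  0.124] rgb [90. 83. 82.]
z 0.02 15 x [0.07  0.086 0.17 ] y [-0.015  0.13   0.13 ] rgb [60. 60. 59.]
z 0.03 14 x [0.063 0.074 0.17 ] y [-0.082  0.13   0.13 ] rgb [58.5 59.  59. ]
z 0.04 39 x [0.04  0.046 0.17 ] y [-0.039 -0.038  0.13 ] rgb [46. 44. 45.]
z 0.05 352 x [0.033 0.042 0.079] y [-0.039 -0.033  0.13 ] rgb [50. 49. 49.]
z 0.06 33 x [0.028 0.068 0.17 ] y [-0.088  0.13   0.13 ] rgb [59. 60. 59.]
z 0.07 35 x [0.011 0.029 0.073] y [0.129 0.13  0.13 ] rgb [58. 59. 58.]
z 0.08 35800 x [-0.069 -0.04  -0.001] y [-0.124 -0.03   0.097] rgb [173. 161. 159.]
z 0.09 35027 x [-0.069 -0.04  -0.001] y [-0.124 -0.03   0.097] rgb [173. 161. 159.]
z 0.1 53 x [0.014 0.041 0.084] y [0.129 0.13  0.13 ] rgb [58. 59. 58.]
z 0.11 44 x [0.021 0.03  0.071] y [0.129 0.13  0.13 ] rgb [57. 59. 58.]
z 0.14 4783 x [0.012 0.041 0.159] y [-0.128  0.039  0.125] rgb [137. 130. 123.]
```

The offcut is in the pan (top at z≈0.056, x≈0.03–0.04). Now I'll draw the hand straight back and then up.

```bash
python3 -m crank '[[-0.1,0.02,0,0,0,0],[-0.2,0.04,0,0,0,0],[-0.3,0.06,0,0,0,0],[-0.4,0.08,0,0,0,0],[-0.4,0.08,0,0,0,0],[-0.4,0.08,0,0,0,0],[-0.4,0.08,0.2,0,0,0],[-0.4,0.08,0.5,0,0,0],[-0.3,0.06,0.6,0,0,0],[-0.2,0.04,0.6,0,0,0],[0,0,0.6,0,0,0],[0,0,0,0,0,0]]' |grep wrist; python3 -m crank '[[0,0,0,0,0,0],[0,0,0,0,0,0]]' >/dev/null; python3 st.py; python3 wst.py
```

```text
wrist_force: [-0.2, -0.1, 0.3]
t 16.35 push [-0.0713  0.0077  0.1861] lead [-0.0696 -0.0913  0.1861] F [-0.3 -0.  -0.3] tcp [ 0.5818 -0.1132  0.1523] Rerr [  0.4 -16.1  23.9] q [-34.  17.  47. 125. -32.  23. 117.]
top lip top z [0.1289 0.1333] x 0.0335
scene lip top z [0.1296 0.1322] x 0.0239
z 0.0 7078 x [0.089 0.123 0.165] y [-0.125 -0.014  0.124] rgb [73. 66. 66.]
z 0.03 22 x [0.054 0.06  0.084] y [0.016 0.017 0.083] rgb [36.  34.  35.5]
z 0.04 69 x [0.045 0.054 0.064] y [-0.039  0.019  0.091] rgb [33. 32. 32.]
z 0.05 275 x [0.036 0.047 0.064] y [-0.038  0.021  0.03 ] rgb [38. 37. 37.]
z 0.08 8367 x [-0.069 -0.045 -0.   ] y [-0.126 -0.008  0.123] rgb [148. 137. 135.]
z 0.09 9755 x [-0.069 -0.042 -0.001] y [-0.125 -0.015  0.125] rgb [148. 137. 135.]
z 0.11 59 x [0.014 0.016 0.019] y [-0.075  0.033  0.13 ] rgb [74. 69. 67.]
z 0.12 5883 x [0.013 0.031 0.053] y [-0.11  -0.024  0.122] rgb [149. 138. 137.]
z 0.13 10255 x [0.017 0.079 0.14 ] y [-0.125 -0.034  0.112] rgb [149. 137. 136.]
```

View pics/cur.png

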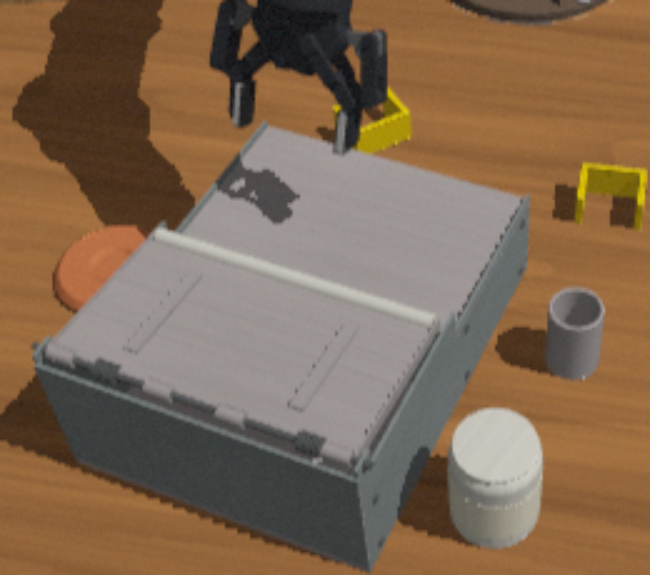

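The crop shows the shelf empty, the flap shut (lip at 0.132) and the bystanders where they were. The hand hangs clear and the offcut is at rest in the pan.

```bash
python3 -c "
from station import manip
print(manip.job_done())"
```

```text
the job is handed in; nothing more can be done
None
```

I pushed the offcut under the held-up flap and it dropped into the pan. The flap is shut, the hand is clear, the bystanders look unmoved, and the job is handed in (at about 16 s of the 42 s; no verdict was returned).

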